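# Lay the carved ornaments on their chalked panels

### The arm

A 6-joint arm with a two-finger parallel gripper is mounted at the origin on the work surface. World frame = base frame: x ahead of the robot, y to its left, z up, the work surface at z = 0. Lengths are in mm, angles in rad, forces in N, time in s.
With the tool pointing down it reaches from about 375 to 825 mm from the base axis. Payload 5.5 kg.
Tool frame: the origin (TCP) lies on the centre line of the jaws, within the pads' length; the fingertips stand tips_ahead ahead of it and the grasp point (between the pads) lies 2 mm behind it (tips_ahead is the distance from the TCP to the fingertips, in mm); z points along the fingers, y is the line along which they close (so a half turn about z gives the same grasp; the last joint's range is limited). The gripper opens to 85 mm and grips with 20 to 120 N. Pads are 22 mm wide; open, the fingers measure 114 mm over their backs; the gripper's body (76 mm by 85 mm) begins 54 mm behind the grasp point. The pads swing forward as they close: fully open they stand 13 mm farther back than shut.
Start: joints at [-1.113, 0.314, -0.047, 1.21, 0, 1.571], TCP at [265.182, -538.213, 212.499] pointing down, gripper open.
Joint ranges: [-2.67, 2.67], [-0.69, 1.73], [-1.03, 1.25], [-2.08, 2.16], [-1.42, 1.45], [-3.14, 3.14]. Speed limits (rad/s): [2.39, 2.39, 3.01, 3.14, 3.14, 3.14].

### API

Orientations are given as a unit quaternion [w, x, y, z].
In Python, from workcell import get_state, grab_frame, sign_off, tips_ahead gives the robot as it stands.
- The arm moves only by the shell command python3 -m inch 'ROWS' [FORCE]. ROWS is JSON, a list of rows, each an object of numbers: "claw": the finger opening in cm, from 0 to 8.54; "tx", "ty", "tz": the shift along the world's x, y, z in cm; "rx", "ry", "rz": the turn, a rotation vector about the world's x, y, z in rad. In form: [{"claw": .., "tx": .., "ty": .., "tz": .., "rx": .., "ry": .., "rz": ..}, ...]. A call has 1 to 12 rows; each row shifts and turns the commanded pose from where the row before left it; what a row does not reach is not made up. A row lasts 1/8 s, in which the tool goes at most 62.5 mm and 10.7 degrees, less where a joint would pass 70% of its speed; a pose out of reach is approached as far as the arm can. A call with a gripper value outside its range is refused whole. The fingers move at their own pace and stop on an object; FORCE is the grip in N (left out, the last holds). Time passes only in rows, so rows that do not move let the fingers close. It gives the time, the measured TCP pose, the force, the opening and the grip force at its end, in the units of the state.
- get_state(): the state, without advancing time (a new reading comes with each control period).
- grab_frame(name): name is "side" or "top" or "wrist"; returns a dict with "image" (400x640x3 uint8, red, green, blue), "camera_matrix" (3x3 intrinsics, pixels), "cam_to_world" (4x4, takes a point from camera to world coordinates); the wrist camera has in their place "T_tool_cam" (4x4, takes a point from camera to tool coordinates, whose origin is the TCP and whose axes are the flange's). Camera axes: x right, y down, z forward; pixel columns grow to the right and rows downward; lengths in mm; the calibration is good to about 2 mm. The wrist camera is an equidistant fisheye: a pixel r from the principal point sees the ray r / f radians off the axis. A picture is of the moment at which its call begins: read the wrist's pose just before it. There is no depth.
- sign_off(): hands the job in; it is judged then, once.
The state is a dict: "time": time; "joint_positions": joint angles; "joint_velocities": joint speeds; "effort": joint torques, N m; "eef_pos": TCP position; "ee_rot": TCP orientation; "force": force on the tool from outside, world axes, zero at the start; "ft_torque": the same for the moment, N m; "finger_gap": finger opening in mm; "gripper_force": force on a finger pad.
Only numpy, scipy, OpenCV 4.12 (cv2) and the standard library are available. Lean on these libraries where they do the work, as an engineer would, in place of code of your own. Each camera call takes 0.05 s, during which the arm holds its last target. There are 200 camera calls.

### The job

Lay out the four carved ornaments for fitting: put each one flat, carved face up, on the wooden panel whose chalk outline has its shape and size, centred in the outline and, for the square and the pointed bar, turned to line up with it. Let go of them all and leave the mug and the glue bottle where they stand.

Things in the scene. Friction and masses are not known exactly. Their poses are not given: they have to be found in the camera images.
- big_rosette: Large round carved rosette, 62 mm diameter, brown disc with nine golden petals; its yaw does not matter. Wood, 22 mm thick, sides upright; relief on top 4 to 5 mm more (look only). Origin: centre of underside; z up out of the carved face. Starts loose on the bench, face up.
- small_rosette: Small round carved rosette, 42 mm diameter, brown disc with six golden petals; its yaw does not matter. Wood, 22 mm thick, sides upright; relief on top 4 to 5 mm more (look only). Origin: centre of underside; z up out of the carved face. Starts loose on the bench, face up.
- square_boss: Square carved boss, 50 x 50 mm, very dark wood with a pale diamond in the middle and four pale beads; x and y axes along its sides; quarter turns are equivalent. Wood, 22 mm thick, sides upright; relief on top 4 to 5 mm more (look only). Origin: centre of underside; z up out of the carved face. Starts loose on the bench, face up.
- pointed_bar: Long carved bar with pointed ends, 82 mm long (x axis) and 34 mm wide (y axis), very dark wood with a row of five pale beads; its two long sides are parallel for 48 mm about the middle; half turns are equivalent. Wood, 22 mm thick, sides upright; relief on top 4 to 5 mm more (look only). Origin: centre of underside; z up out of the carved face. Starts loose on the bench, face up.
- panel_big_round: The panel for the large rosette. Square wooden panel 98 x 98 x 14 mm, brown with darker edges, fixed flat on the bench. Origin: centre of underside; z up; flat top at z = 14 mm. White chalk line (1.6 mm proud, look only) centred on it: a circle of 68 mm diameter.
- panel_small_round: The panel for the small rosette. Square wooden panel 98 x 98 x 14 mm, brown with darker edges, fixed flat on the bench. Origin: centre of underside; z up; flat top at z = 14 mm. White chalk line (1.6 mm proud, look only) centred on it: a circle of 48 mm diameter.
- panel_square: The panel for the square boss. Square wooden panel 98 x 98 x 14 mm, brown with darker edges, fixed flat on the bench. Origin: centre of underside; z up; flat top at z = 14 mm. White chalk line (1.6 mm proud, look only) centred on it: a square of 56 mm side, sides along the panel's x and y axes.
- panel_pointed: The panel for the pointed bar. Square wooden panel 98 x 98 x 14 mm, brown with darker edges, fixed flat on the bench. Origin: centre of underside; z up; flat top at z = 14 mm. White chalk line (1.6 mm proud, look only) centred on it: a pointed bar shape 90 mm long along the panel's x axis and 40 mm wide along its y.
- mug: Bystander: orange mug, 76 mm diameter, 85 mm tall, handle at its +y, standing at one side of the work. Origin: centre of its underside.
- glue: Bystander: white glue bottle with green label and red cap, 60 mm diameter, 150 mm tall, standing at the other side. Origin: centre of its underside.
Not all that is in view belongs to the job. What is shaped like the square_boss but turquoise is not meant. Leave any red look-alike of the big_rosette alone.

How it is judged (in metres and radians):
At the end, for the whole second after the job is handed in: Each ornament lies on its own panel: centre within 10 mm of the panel centre, underside 11 to 18 mm above the panel underside, face up within 0.12 rad; square boss (any quarter turn) and pointed bar (any half turn) aligned within 0.2 rad; all at rest (horizontal distance between big_rosette and panel_big_round below 0.01 m and z of big_rosette in the frame of panel_big_round between 0.011 and 0.018 m and angle between each of big_rosette, small_rosette, square_boss, pointed_bar's own z axis and vertical below 0.12 rad and linear speed of each of big_rosette, small_rosette, square_boss, pointed_bar below 0.02 m/s and angular speed of each of big_rosette, small_rosette, square_boss, pointed_bar below 0.2 rad/s and horizontal distance between small_rosette and panel_small_round below 0.01 m and z of small_rosette in the frame of panel_small_round between 0.011 and 0.018 m and horizontal distance between square_boss and panel_square below 0.01 m and z of square_boss in the frame of panel_square between 0.011 and 0.018 m and (angle between the x axis of square_boss and the x axis of panel_square, either way round below 0.2 rad or angle between the x axis of square_boss and the y axis of panel_square, either way round below 0.2 rad) and horizontal distance between pointed_bar and panel_pointed below 0.01 m and z of pointed_bar in the frame of panel_pointed between 0.011 and 0.018 m and angle between the x axis of pointed_bar and the x axis of panel_pointed, either way round below 0.2 rad); the robot touches nothing.
It fails at once if the mug is moved more than 20 mm or tipped (distance of mug from where it was at the start of the episode above 0.02 m or angle between mug's own z axis and vertical above 0.3 rad).
It fails at once if the glue bottle is moved more than 20 mm or tipped (distance of glue from where it was at the start of the episode above 0.02 m or angle between glue's own z axis and vertical above 0.3 rad).
It also fails if it takes over 88 s, if anything falls off the work surface, if the arm or the gripper's body presses on something with over 40 N, if the wrist force passes 120 N, or if a joint passes its speed limit or range.

## Working session

There is one attempt and no reset: what is moved stays moved. The work goes in short steps, Python scripts to look and compute and a shell command to move; the robot and the scene stay as the last step left them, time stands still between calls to the robot, and variables do not carry over. Pictures are saved under pics/ and viewed, at most 16 in all, crops included, and the job is handed in when it is done.

```bash
mkdir -p pics; ls
python3 - <<'E'
from workcell import *
import cv2,numpy as np
print(get_state(), tips_ahead if not callable(tips_ahead) else tips_ahead())
for n in("top","side"):
    f=grab_frame(n); cv2.imwrite(f"pics/{n}0.png",f["image"][:,:,::-1]); print(n,f["camera_matrix"],f["cam_to_world"])
E
```

```text
pics
{'time': 0.0, 'joint_positions': array([-1.11301484e+00,  3.14248782e-01, -4.80951784e-02,  1.21020941e+00,
        1.86384594e-05,  1.57079727e+00]), 'joint_velocities': array([-5.04816585e-04,  6.68197026e-04,  5.98728636e-04, -6.95602012e-05,
        1.11041001e-03, -9.77192740e-04]), 'effort': array([-7.40921987e-04, -5.39589393e+01,  3.39750588e+01,  1.91445061e-02,
       -1.78348373e-04, -5.08521396e-06]), 'eef_pos': array([ 264.90420873, -537.65580026,  211.61390621]), 'ee_rot': array([-8.57722809e-04,  9.73918414e-01,  2.26896784e-01, -1.90258400e-04]), 'force': array([-0.18669162, -0.38030562,  0.47850409]), 'ft_torque': array([0.05897629, 0.01536474, 0.01672259]), 'gripper_force': 0.0, 'finger_gap': 85.09257260350473} 17.0
top [[518.77386948   0.         314.74955232]
 [  0.         518.77386948 198.5838313 ]
 [  0.           0.           1.        ]] [[-2.76402790e-03 -9.93492145e-01  1.13867103e-01  3.79159780e+02]
 [-9.99972130e-01  1.95626630e-03 -7.20502800e-03  1.95768742e+01]
 [ 6.93538435e-03 -1.13883845e-01 -9.93469864e-01  1.50146263e+03]
 [ 0.00000000e+00  0.00000000e+00  0.00000000e+00  1.00000000e+00]]
side [[465.71397731   0.         314.06715835]
 [  0.         465.71397731 202.68929983]
 [  0.           0.           1.        ]] [[-9.95000872e-01 -6.81866136e-02  7.29647229e-02  4.56183779e+02]
 [-9.68428287e-02  4.80381693e-01 -8.71696561e-01  1.10305953e+03]
 [ 2.43871194e-02 -8.74404949e-01 -4.84583588e-01  6.66862459e+02]
 [ 0.00000000e+00  0.00000000e+00  0.00000000e+00  1.00000000e+00]]
```

View pics/top0.png

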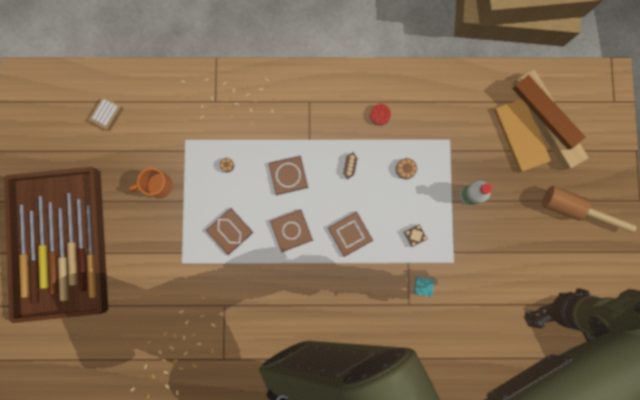

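View pics/side0.png

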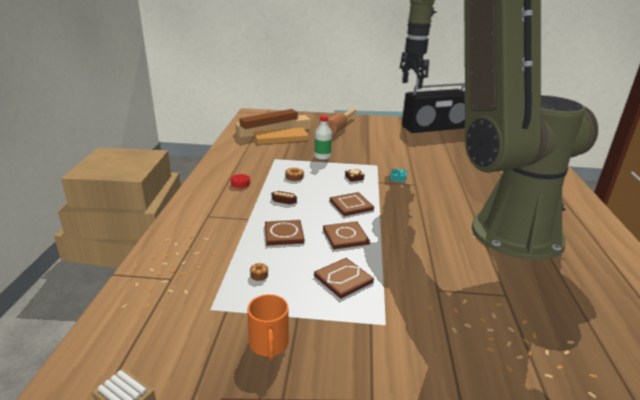

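The top view shows big_rosette at (406,168), with a red look-alike at (380,115). The small_rosette is at (227,165) and the bar at (350,165). The dark square boss is at (416,236), with a turquoise look-alike at (425,287). The panels are big (288,175), small (292,230), square (350,233) and pointed (230,231). The side view agrees: glue stands at the −y end and the mug at the +y end. Next I'll measure, and make an enlarged crop to confirm which is which.

```bash
cat > h.py <<'E'
import numpy as np,cv2
from workcell import *
from scipy.spatial.transform import Rotation as R
def ray(f,px,z):
    K,T=f["camera_matrix"],f["cam_to_world"]
    p=np.atleast_2d(px).astype(float)
    d=np.c_[p,np.ones(len(p))]@np.linalg.inv(K).T@T[:3,:3].T
    o=T[:3,3]; return (o+d*((z-o[2])/d[:,2])[:,None])[:,:2]
E
python3 - <<'E'
from h import *
f=grab_frame("top");im=f["image"][:,:,::-1].copy()
crop=cv2.resize(im[95:305,180:460],None,fx=2.8,fy=2.8,interpolation=cv2.INTER_CUBIC)
cv2.imwrite("pics/crop.png",crop)
S=8
big=cv2.resize(im,None,fx=S,fy=S,interpolation=cv2.INTER_CUBIC)
hsv=cv2.cvtColor(big,cv2.COLOR_BGR2HSV)
toP=lambda c:(c.reshape(-1,2)+.5)/S-.5
def info(m,z,lab):
    for c in cv2.findContours(m,cv2.RETR_EXTERNAL,cv2.CHAIN_APPROX_NONE)[0]:
        if cv2.contourArea(c)<60*S*S: continue
        p=toP(c); 
        if not(186<p[:,0].min() and p[:,0].max()<450 and 145<p[:,1].min() and p[:,1].max()<262):continue
        w=ray(f,p,z).astype(np.float32)
        M=cv2.moments(w.reshape(-1,1,2)); r=cv2.minAreaRect(w)
        th=.5*np.degrees(np.arctan2(2*M['mu11'],M['mu20']-M['mu02']))
        print(lab,p.mean(0).round(),"cen",np.round([M['m10']/M['m00'],M['m01']/M['m00']],1),"rect",np.round(r[0],1),np.round(r[1],1),round(r[2],1),"axis",round(th,1))
m=((hsv[:,:,1]>75)).astype(np.uint8)*255
info(m,10,"obj")
# chalk: low-sat inside each panel
for c in cv2.findContours(m,cv2.RETR_EXTERNAL,cv2.CHAIN_APPROX_NONE)[0]:
    if 700*S*S<cv2.contourArea(c)<2500*S*S:
        pm=np.zeros_like(m);cv2.drawContours(pm,[c],-1,255,-1);pm=cv2.erode(pm,np.ones((5*S//2,)*2))
        info(((hsv[:,:,2]>125)&(pm>0)).astype(np.uint8)*255,15,"chalk")
E
```

```text
(no output)
```

View pics/crop.png

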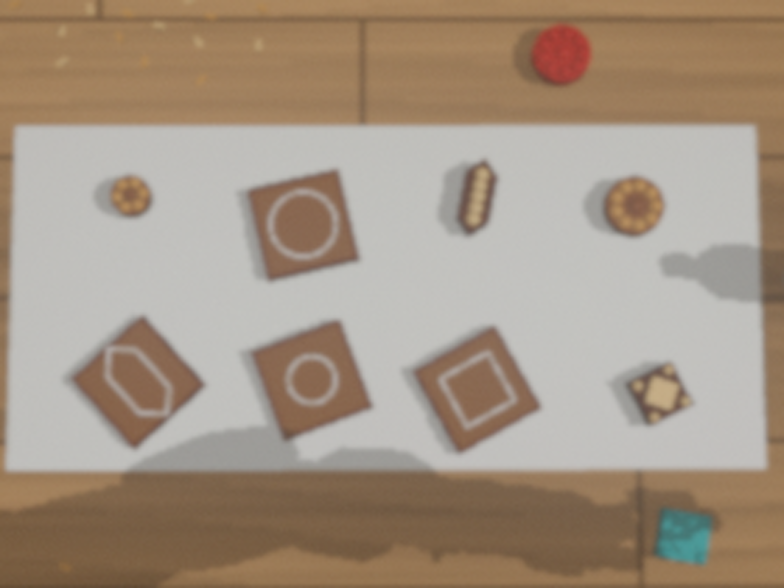

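The crop confirms the identities. In crop pixels: big_rosette (634,205) is brown and gold, and the red disc (561,55) isn't meant. The dark square_boss with the pale diamond is at (660,393), and the turquoise one (684,536) isn't meant. The bar is at (478,198) and small_rosette at (131,196). My mask merged with the bench, so I'll restrict it to the sheet.

```bash
cat > m.py <<'E'
from h import *
S=8
def measure():
    f=grab_frame("top");im=f["image"][:,:,::-1].copy()
    big=cv2.resize(im,None,fx=S,fy=S,interpolation=cv2.INTER_CUBIC)
    hsv=cv2.cvtColor(big,cv2.COLOR_BGR2HSV)
    toP=lambda c:(c.reshape(-1,2)+.5)/S-.5
    def info(m,z,lab):
        for c in cv2.findContours(m,cv2.RETR_EXTERNAL,cv2.CHAIN_APPROX_NONE)[0]:
            if cv2.contourArea(c)<60*S*S: continue
            p=toP(c); w=ray(f,p,z).astype(np.float32)
            M=cv2.moments(w.reshape(-1,1,2)); r=cv2.minAreaRect(w)
            th=.5*np.degrees(np.arctan2(2*M['mu11'],M['mu20']-M['mu02']))
            print(lab,p.mean(0).round(),"cen",np.round([M['m10']/M['m00'],M['m01']/M['m00']],1),"rect",np.round(r[0],1),np.round(r[1],1),round(r[2],1),"axis",round(th,1))
    sh=np.zeros(hsv.shape[:2],bool);sh[146*S:257*S,189*S:448*S]=1
    m=(((hsv[:,:,1]>60)|(hsv[:,:,2]<90))&sh).astype(np.uint8)*255
    info(m,10,"obj")
    for c in cv2.findContours(m,cv2.RETR_EXTERNAL,cv2.CHAIN_APPROX_NONE)[0]:
        if 700*S*S<cv2.contourArea(c)<2500*S*S:
            pm=np.zeros_like(m);cv2.drawContours(pm,[c],-1,255,-1);pm=cv2.erode(pm,np.ones((5*S,)*2))
            info(((hsv[:,:,1]<100)&(pm>0)).astype(np.uint8)*255,15,"chalk")
if __name__=="__main__": measure()
E
python3 m.py
```

```text
obj [415. 235.] cen [ 443.8 -279.6] rect [ 443.7 -279.7] [45.8 47.4] 26.2 axis -68.8
obj [221. 238.] cen [435.1 279.4] rect [439.3 275.3] [95.3 42.3] 42.6 axis 42.9
obj [229. 231.] cen [457.5 255.5] rect [457.6 255.6] [76.  34.1] 41.5 axis 42.4
obj [350. 234.] cen [448.3 -91.6] rect [448.3 -91.5] [94.  94.4] 29.1 axis -68.9
obj [291. 230.] cen [458.9  77.9] rect [459.   77.9] [94.3 93.8] 20.5 axis 38.1
obj [237. 224.] cen [478.6 231.2] rect [475.7 235.1] [95.3 40.2] 41.3 axis 41.8
obj [406. 168.] cen [ 639.1 -257.7] rect [ 639.1 -257.5] [58.7 60.1] 64.6 axis -53.7
obj [226. 165.] cen [650.5 266.5] rect [650.6 266.6] [40.5 39.5] 89.9 axis 47.5
obj [288. 175.] cen [619.9  87.2] rect [619.9  87.2] [94.4 93.7] 13.2 axis 20.7
obj [350. 165.] cen [648.8 -94. ] rect [648.6 -93.8] [28.  71.9] 77.8 axis -11.9
chalk [350. 233.] cen [449.2 -92.5] rect [449.2 -92.2] [73.3 72.1] 28.9 axis -9.5
chalk [291. 230.] cen [459.2  77.1] rect [459.3  77.1] [62.7 61.5] 80.5 axis 81.2
chalk [288. 175.] cen [618.8  86.6] rect [618.9  86.7] [76.8 76.1] 13.5 axis 23.9
```

```bash
python3 -m inch '[{"tx":1.98,"ty":2.87,"tz":-0.9,"rz":0.1745},{"tx":1.98,"ty":2.87,"tz":-0.9,"rz":0.1745},{"tx":1.98,"ty":2.87,"tz":-0.9,"rz":0.1745},{"tx":1.98,"ty":2.87,"tz":-0.9,"rz":0.1745},{"tx":1.98,"ty":2.87,"tz":-0.9,"rz":0.1745},{"tx":1.98,"ty":2.87,"tz":-0.9,"rz":0.1745},{"tx":1.98,"ty":2.87,"tz":-0.9,"rz":0.1745},{"tx":1.98,"ty":2.87,"tz":-0.9,"rz":0.1745},{"tx":1.98,"ty":2.87,"tz":-0.9,"rz":0.1745},{"claw":7.4},{"claw":7.4},{"claw":7.4}]' 40
python3 - <<'E'
from h import *
s=get_state();print(R.from_quat(s["ee_rot"],scalar_first=True).as_matrix().round(3),s["joint_positions"])
f=grab_frame("wrist");print(f["camera_matrix"],f["T_tool_cam"]);cv2.imwrite("pics/w1.png",f["image"][:,:,::-1])
E
```

```text
[[ 0.897  0.442 -0.   ]
 [ 0.442 -0.897  0.001]
 [-0.    -0.001 -1.   ]] [-1.11305709e+00  3.13939482e-01 -4.76779034e-02  1.21018998e+00
 -2.60740323e-05  1.57079355e+00]
[[309.70691629   0.         317.35817267]
 [  0.         309.70691629 200.64554386]
 [  0.           0.           1.        ]] [[-3.93309302e-04 -9.52522602e-01 -3.04467631e-01  7.74519866e+01]
 [ 9.99999917e-01 -3.42597861e-04 -2.19980900e-04  8.80490336e-01]
 [ 1.05226820e-04 -3.04467693e-01  9.52522657e-01 -1.62735269e+02]
 [ 0.00000000e+00  0.00000000e+00  0.00000000e+00  1.00000000e+00]]schema error: expected keys claw, tx, ty, tz, rx, ry, rz
```

View pics/w1.png

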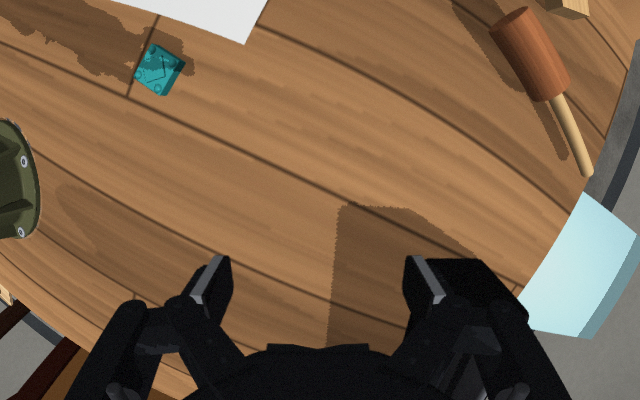

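The move was refused because every row needs all seven keys, so the arm is still at the start. The picture shows the bench under the start pose and the turquoise block at (160,70).

```bash
python3 -m inch '[{"claw":7.4,"tx":1.98,"ty":2.87,"tz":-0.9,"rx":0,"ry":0,"rz":0.1745},{"claw":7.4,"tx":1.98,"ty":2.87,"tz":-0.9,"rx":0,"ry":0,"rz":0.1745},{"claw":7.4,"tx":1.98,"ty":2.87,"tz":-0.9,"rx":0,"ry":0,"rz":0.1745},{"claw":7.4,"tx":1.98,"ty":2.87,"tz":-0.9,"rx":0,"ry":0,"rz":0.1745},{"claw":7.4,"tx":1.98,"ty":2.87,"tz":-0.9,"rx":0,"ry":0,"rz":0.1745},{"claw":7.4,"tx":1.98,"ty":2.87,"tz":-0.9,"rx":0,"ry":0,"rz":0.1745},{"claw":7.4,"tx":1.98,"ty":2.87,"tz":-0.9,"rx":0,"ry":0,"rz":0.1745},{"claw":7.4,"tx":1.98,"ty":2.87,"tz":-0.9,"rx":0,"ry":0,"rz":0.1745},{"claw":7.4,"tx":1.98,"ty":2.87,"tz":-0.9,"rx":0,"ry":0,"rz":0.1745},{"claw":7.4,"tx":0,"ty":0,"tz":0,"rx":0,"ry":0,"rz":0},{"claw":7.4,"tx":0,"ty":0,"tz":0,"rx":0,"ry":0,"rz":0}]' 40
python3 - <<'E'
from h import *
s=get_state();print(R.from_quat(s["ee_rot"],scalar_first=True).as_matrix().round(3),s["joint_positions"])
f=grab_frame("wrist");cv2.imwrite("pics/w2.png",f["image"][:,:,::-1])
E
```

```text
time: 1.62
eef_pos: [443.3, -280.2, 131.6]
ee_rot: [0.0, 0.529, 0.849, -0.0]
force: [-0.0, -0.4, 0.3]
finger_gap: 74.1
gripper_force: 0.0
[[-0.441  0.898 -0.   ]
 [ 0.898  0.441 -0.   ]
 [-0.    -0.    -1.   ]] [-5.63382357e-01  2.20628547e-01 -3.59589466e-01  9.90515559e-01
 -4.28223597e-04  5.51039471e-01]
```

View pics/w2.png

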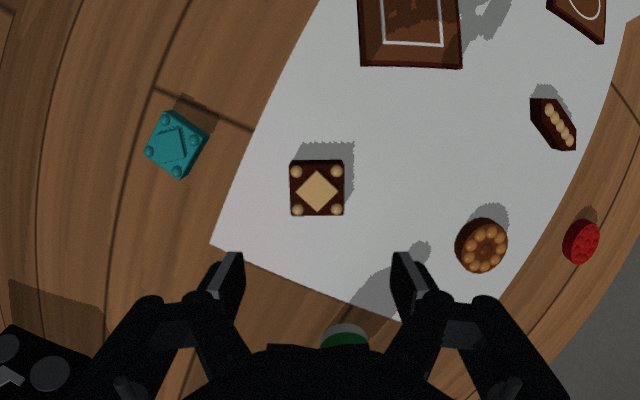

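The wrist view shows the boss square in the jaws at (317,188), with sides aligned to the image. The big rosette is at (482,245). I'll cross-check positions with fisheye rays.

```bash
cat > w.py <<'E'
from h import *
def wray(f,s,px,z):
    K=f["camera_matrix"];p=np.atleast_2d(px).astype(float)-[K[0,2],K[1,2]]
    r=np.linalg.norm(p,axis=1)+1e-9;t=r/K[0,0]
    d=np.c_[p/r[:,None]*np.sin(t)[:,None],np.cos(t)]
    T=np.eye(4);T[:3,:3]=R.from_quat(s["ee_rot"],scalar_first=True).as_matrix();T[:3,3]=s["eef_pos"]
    T=T@f["T_tool_cam"];d=d@T[:3,:3].T;o=T[:3,3]
    return (o+d*((z-o[2])/d[:,2])[:,None])[:,:2]
def blobs(zs=12,name=None):
    s=get_state();f=grab_frame("wrist");im=f["image"][:,:,::-1].copy()
    if name:cv2.imwrite(name,im)
    hsv=cv2.cvtColor(im,cv2.COLOR_BGR2HSV)
    m=((hsv[:,:,1]>70)).astype(np.uint8)*255; m[250:]=0
    for c in cv2.findContours(m,cv2.RETR_EXTERNAL,cv2.CHAIN_APPROX_NONE)[0]:
        if 500<cv2.contourArea(c)<12000:
            p=c.reshape(-1,2);w=wray(f,s,p,zs).astype(np.float32);M=cv2.moments(w.reshape(-1,1,2));r=cv2.minAreaRect(w)
            print(p.mean(0).round(),"cen",np.round([M['m10']/M['m00'],M['m01']/M['m00']],1),"rect",np.round(r[0],1),np.round(r[1],1),round(r[2],1))
if __name__=="__main__":
    import sys; blobs(float(sys.argv[1]) if len(sys.argv)>1 else 12, sys.argv[2] if len(sys.argv)>2 else None)
E
python3 w.py
```

```text
[481. 237.] cen [ 632.2 -248.8] rect [ 633.1 -245.1] [73.4 38.7] 22.7
[317. 187.] cen [ 442.2 -281.5] rect [ 442.  -281.5] [51.1 53.2] 26.1
[553. 123.] cen [648.3 -94.3] rect [649.  -94.2] [45.6 96. ] 79.0
[608. 151.] cen [796.6 -72.6] rect [836.3 -32.4] [399.2 242.6] 89.9
[583.  17.] cen [635.7  53.3] rect [637.2  50.8] [130.4  57.6] 44.4
[412.  20.] cen [450.3 -96.6] rect [449.6 -96.2] [53.1 43.7] 29.8
[411.  38.] cen [ 458.4 -114.2] rect [ 453.7 -106. ] [100.7  71.5] 28.9
```

```bash
python3 w.py 12 pics/w3.png
```

```text
[632. 230.] cen [ 726.2 -154.7] rect [ 723.2 -160.6] [43.2 61.4] 58.0
[316. 222.] cen [ 437.8 -272.7] rect [ 438.6 -272.2] [54.6 36.2] 26.2
[624. 137.] cen [639.8 -96.3] rect [ 640.8 -101.3] [66.  63.8] 35.6
[468.   5.] cen [ 463.6 -108.1] rect [ 457.8 -109.5] [53.5 11. ] 29.2
[462.  27.] cen [ 467.2 -123.9] rect [ 465.4 -124.6] [107.3  39.5] 37.5
```

View pics/w3.png

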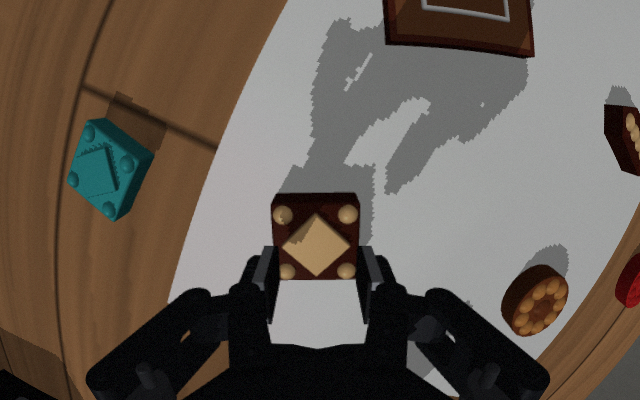

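The wrist view shows the boss at (316,240) and the fingertips near row 250. They seem to have closed above it, not around it. The side camera will give the heights.

Run:
```python
from h import *
f=grab_frame("side")
T=np.linalg.inv(f["cam_to_world"]);s=get_state()
for dz in(0,-17,40):
    p=T@np.r_[s["eef_pos"]+[0,0,dz],1];q=f["camera_matrix"]@p[:3];print(dz,q[:2]/q[2])
im=f["image"][100:230,270:440,::-1];cv2.imwrite("pics/s1.png",cv2.resize(im,None,fx=4.5,fy=4.5,interpolation=cv2.INTER_CUBIC))
```

```text
0 [354.2485425  172.54953734]
-17 [353.90511507 177.24864664]
40 [355.07150249 161.28899548]
```

View pics/s1.png

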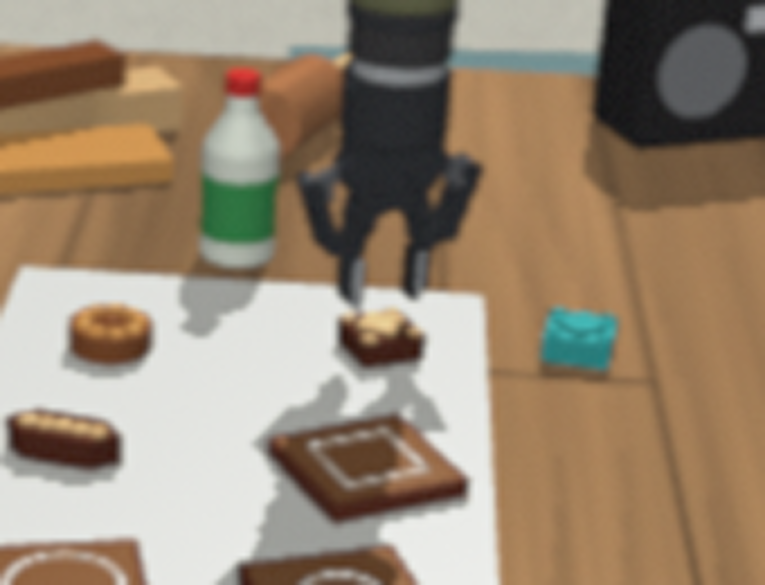

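Both views show the fingertips about 35–40 mm higher than the nominal tips_ahead of 17 implies. The TCP projects onto the boss top at side crop (379,326), but the tips are at about row 298. I'll trust the images: open, go down 20 mm, then measure the tips.

```bash
python3 -m inch '[{"claw":7.4,"tx":0,"ty":0,"tz":0,"rx":0,"ry":0,"rz":0},{"claw":7.4,"tx":0,"ty":0,"tz":0,"rx":0,"ry":0,"rz":0},{"claw":7.4,"tx":0,"ty":0,"tz":0,"rx":0,"ry":0,"rz":0},{"claw":7.4,"tx":0,"ty":0,"tz":0,"rx":0,"ry":0,"rz":0},{"claw":7.4,"tx":0,"ty":0,"tz":0,"rx":0,"ry":0,"rz":0},{"claw":7.4,"tx":0,"ty":0,"tz":0,"rx":0,"ry":0,"rz":0},{"claw":7.4,"tx":0,"ty":0,"tz":-1,"rx":0,"ry":0,"rz":0},{"claw":7.4,"tx":0,"ty":0,"tz":-1,"rx":0,"ry":0,"rz":0},{"claw":7.4,"tx":0,"ty":0,"tz":0,"rx":0,"ry":0,"rz":0}]'
python3 - <<'E'
from h import *
f=grab_frame("side")
T=np.linalg.inv(f["cam_to_world"]);s=get_state()
for dz in(0,-17,20):
    p=T@np.r_[s["eef_pos"]+[0,0,dz],1];q=f["camera_matrix"]@p[:3];print(dz,(q[:2]/q[2]-[300,130])*10)
a=f["image"][130:190,300:380,::-1];a=cv2.resize(a,None,fx=7,fy=7,interpolation=cv2.INTER_CUBIC)
cv2.imwrite("pics/s2.png",a)
E
```

```text
time: 4.45
eef_pos: [442.3, -279.2, -0.8]
ee_rot: [-0.001, 0.528, 0.849, 0.0]
force: [0.5, 0.2, 0.1]
finger_gap: 74.3
gripper_force: 0.0
0 [540.25831672 483.5215735 ]
-17 [536.85754614 529.90643448]
20 [544.30648679 428.30649755]
```

View pics/s2.png

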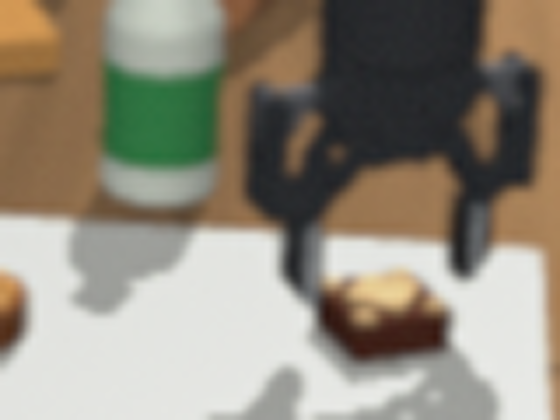

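Run:
```python
from h import *
f=grab_frame("side");K=f["camera_matrix"]
for px in([343.6,172.6],[366.4,168.9]):
    print([(z,ray(f,[px],z).round(0).tolist()[0]) for z in(0,10,20,30)])
T=np.linalg.inv(f["cam_to_world"]);s=get_state();u=np.array([.898,.441,0])*37
for sg in(1,-1):
  for z in(0,10,20,30):
    q=K@(T@np.r_[np.r_[s["eef_pos"][:2],z]+sg*u,1])[:3];print(sg,z,(q[:2]/q[2]).round(1))
```

```text
[(0, [478.0, -318.0]), (10, [478.0, -297.0]), (20, [478.0, -275.0]), (30, [477.0, -254.0])]
[(0, [402.0, -359.0]), (10, [403.0, -337.0]), (20, [404.0, -315.0]), (30, [405.0, -293.0])]
1 0 [343.6 179.7]
1 10 [343.7 177. ]
1 20 [343.9 174.2]
1 30 [344.1 171.4]
-1 0 [364.1 176.7]
-1 10 [364.3 174. ]
-1 20 [364.5 171.2]
-1 30 [364.8 168.5]
```

The tips measure z≈27 mm with the TCP at −1, so they stand about 27 mm behind the nominal TCP at this opening. I'll go down 16 mm and close.

```bash
python3 -m inch '[{"claw":7.4,"tx":0,"ty":0,"tz":-0.8,"rx":0,"ry":0,"rz":0},{"claw":7.4,"tx":0,"ty":0,"tz":-0.8,"rx":0,"ry":0,"rz":0},{"claw":7.4,"tx":0,"ty":0,"tz":0,"rx":0,"ry":0,"rz":0},{"claw":4,"tx":0,"ty":0,"tz":0,"rx":0,"ry":0,"rz":0},{"claw":4,"tx":0,"ty":0,"tz":0,"rx":0,"ry":0,"rz":0},{"claw":4,"tx":0,"ty":0,"tz":0,"rx":0,"ry":0,"rz":0},{"claw":4,"tx":0,"ty":0,"tz":0,"rx":0,"ry":0,"rz":0},{"claw":4,"tx":0,"ty":0,"tz":0,"rx":0,"ry":0,"rz":0},{"claw":4,"tx":0,"ty":0,"tz":0,"rx":0,"ry":0,"rz":0}]' 40
```

```text
time: 5.68
eef_pos: [443.7, -280.1, -15.2]
ee_rot: [0.0, 0.528, 0.849, -0.0]
force: [-0.2, -0.6, 4.5]
finger_gap: 48.8
gripper_force: 42.3
```

```bash
python3 -m inch '[{"claw":4,"tx":0,"ty":0,"tz":2,"rx":0,"ry":0,"rz":0},{"claw":4,"tx":0,"ty":0,"tz":4,"rx":0,"ry":0,"rz":0},{"claw":4,"tx":0.14,"ty":3.75,"tz":0,"rx":0,"ry":0,"rz":0.0098},{"claw":4,"tx":0.1,"ty":3.75,"tz":0,"rx":0,"ry":0,"rz":0.0098},{"claw":4,"tx":0.1,"ty":3.75,"tz":0,"rx":0,"ry":0,"rz":0.0098},{"claw":4,"tx":0.1,"ty":3.75,"tz":0,"rx":0,"ry":0,"rz":0.0098},{"claw":4,"tx":0.1,"ty":3.75,"tz":0,"rx":0,"ry":0,"rz":0.0098},{"claw":4,"tx":0,"ty":0,"tz":-2,"rx":0,"ry":0,"rz":0},{"claw":4,"tx":0,"ty":0,"tz":0,"rx":0,"ry":0,"rz":0},{"claw":4,"tx":0,"ty":0,"tz":0,"rx":0,"ry":0,"rz":0}]'
python3 - <<'E'
from w import *
s=get_state();f=grab_frame("wrist");im=f["image"][:,:,::-1].copy();cv2.imwrite("pics/w4.png",im)
E
```

```text
time: 6.92
eef_pos: [448.6, -92.6, 24.6]
ee_rot: [-0.0, 0.508, 0.862, -0.0]
force: [-0.6, -0.6, 0.2]
finger_gap: 49.1
gripper_force: 41.8
```

View pics/w4.png

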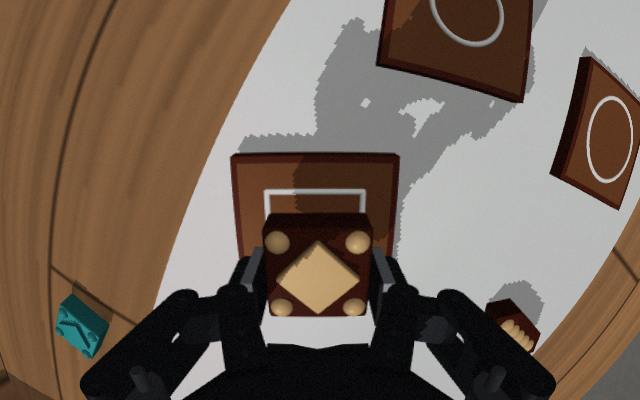

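The wrist view shows the boss held squarely, sides parallel to the chalk, with the chalk front edge at row 189 and the boss top front edge at row 213. I'll compute how far off centre it is.

Run:
```python
from w import *
s=get_state();f=grab_frame("wrist")
Rm=R.from_quat(s["ee_rot"],scalar_first=True).as_matrix()[:2,:2]
for px,z in(([264,189],15),([366,189],15),([315,189],15),([267,213],62),([368,213],62),([317,213],62)):
    w=wray(f,s,[px],z)[0];print(px,w.round(1),"tool xy",(Rm.T@(w-s["eef_pos"][:2])).round(1))
```

```text
[264, 189] [407.  -82.7] tool xy [ 29.2 -31.9]
[366, 189] [459.1 -53.9] tool xy [29.2 27.7]
[315, 189] [433.1 -68.3] tool xy [29.1 -2.1]
[267, 213] [413.9 -76.2] tool xy [ 31.5 -22.7]
[368, 213] [452.4 -55. ] tool xy [31.5 21.3]
[317, 213] [432.9 -65.7] tool xy [31.6 -0.9]
```

Run:
```python
from h import *
f=grab_frame("side");s=get_state()
T=np.linalg.inv(f["cam_to_world"])
for z in(15,25,40,62):
    q=f["camera_matrix"]@(T@np.r_[s["eef_pos"][:2],z,1])[:3];print(z,((q[:2]/q[2]-[300,150])*7).round())
a=f["image"][150:225,300:400,::-1];cv2.imwrite("pics/s3.png",cv2.resize(a,None,fx=7,fy=7,interpolation=cv2.INTER_CUBIC))
```

```text
15 [355. 359.]
25 [357. 338.]
40 [359. 306.]
62 [362. 259.]
```

View pics/s3.png

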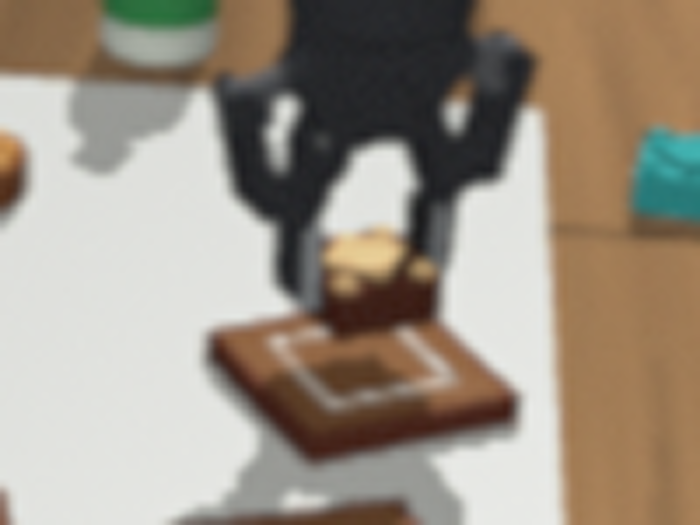

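The side view shows the boss level in the jaws above the chalk square. Boss (379,262) and chalk centre (367,363) have nearly the same offset from prediction, so it's centred to about 1–2 mm. Lowering and releasing.

```bash
python3 -m inch '[{"claw":4,"tx":-0.1,"ty":0,"tz":-1.5,"rx":0,"ry":0,"rz":0},{"claw":4,"tx":0,"ty":0,"tz":-1,"rx":0,"ry":0,"rz":0},{"claw":4,"tx":0,"ty":0,"tz":0,"rx":0,"ry":0,"rz":0},{"claw":6.8,"tx":0,"ty":0,"tz":0,"rx":0,"ry":0,"rz":0},{"claw":6.8,"tx":0,"ty":0,"tz":0,"rx":0,"ry":0,"rz":0},{"claw":6.8,"tx":0,"ty":0,"tz":0,"rx":0,"ry":0,"rz":0},{"claw":8.5,"tx":0,"ty":0,"tz":3,"rx":0,"ry":0,"rz":0},{"claw":8.5,"tx":0,"ty":0,"tz":5,"rx":0,"ry":0,"rz":0},{"claw":8.5,"tx":4,"ty":-3.3,"tz":0,"rx":0,"ry":0,"rz":0},{"claw":8.5,"tx":4,"ty":-3.3,"tz":0,"rx":0,"ry":0,"rz":0},{"claw":8.5,"tx":4,"ty":-3.3,"tz":0,"rx":0,"ry":0,"rz":0},{"claw":8.5,"tx":0,"ty":0,"tz":0,"rx":0,"ry":0,"rz":0}]'
```

```text
time: 8.57
eef_pos: [570.5, -193.7, 79.2]
ee_rot: [0.001, 0.508, 0.861, 0.0]
force: [-0.7, 1.0, -1.6]
finger_gap: 84.8
gripper_force: 0.0
```

```bash
python3 w.py 10 ; python3 m.py
```

```text
[459. 144.] cen [649.1 -94.3] rect [648.9 -94. ] [38.8 90.6] 78.3
[528.  10.] cen [653.2  55.3] rect [650.9  47.4] [87.8 33.4] 44.4
[241.  40.] cen [ 451.4 -109.6] rect [ 451.9 -105.9] [100.6  71.5] 28.8
obj [221. 238.] cen [435.2 279.4] rect [439.3 275.2] [95.3 42.3] 42.6 axis 42.8
obj [229. 231.] cen [457.5 255.6] rect [457.6 255.7] [76.  33.8] 41.8 axis 42.5
obj [291. 230.] cen [458.9  77.9] rect [458.9  78.1] [94.1 93.7] 20.8 axis 14.8
obj [237. 224.] cen [478.7 231.2] rect [475.8 235.3] [95.5 40.3] 41.5 axis 41.9
obj [226. 164.] cen [650.4 266.5] rect [650.3 266.4] [39.5 38.6] 70.6 axis 44.1
obj [288. 175.] cen [620.4  86.7] rect [620.2  86.9] [94.2 93.9] 13.2 axis 18.9
obj [350. 165.] cen [649.  -94.2] rect [648.5 -93.7] [28.5 72.2] 77.8 axis -11.3
obj [398. 211.] cen [ 524.2 -251.4] rect [ 544.8 -205.2] [350.6 323.2] 89.8 axis -36.8
chalk [291. 230.] cen [459.1  77.1] rect [459.4  77.5] [62.3 62.3] 39.7 axis 85.2
chalk [288. 176.] cen [617.7  86.3] rect [619.3  86.1] [76.7 75.7] 13.2 axis 48.1
```

```bash
python3 -m inch '[{"claw":8.5,"tx":3.57,"ty":-3.31,"tz":0,"rx":0,"ry":0,"rz":0},{"claw":8.5,"tx":3.57,"ty":-3.31,"tz":0,"rx":0,"ry":0,"rz":0},{"claw":8.5,"tx":0,"ty":0,"tz":0,"rx":0,"ry":0,"rz":0},{"claw":8.5,"tx":0,"ty":0,"tz":-2,"rx":0,"ry":0,"rz":0},{"claw":8.5,"tx":0,"ty":0,"tz":0,"rx":0,"ry":0,"rz":0}]'
python3 - <<'E'
from w import *
s=get_state();f=grab_frame("wrist");print(s["eef_pos"]);cv2.imwrite("pics/w5.png",f["image"][:,:,::-1])
E
```

```text
time: 9.3
eef_pos: [636.3, -255.6, 58.0]
ee_rot: [-0.002, 0.507, 0.862, -0.0]
force: [-0.8, -0.8, 0.3]
finger_gap: 85.3
gripper_force: 0.0
[ 636.32005221 -255.61959897   57.97424707]
```

View pics/w5.png

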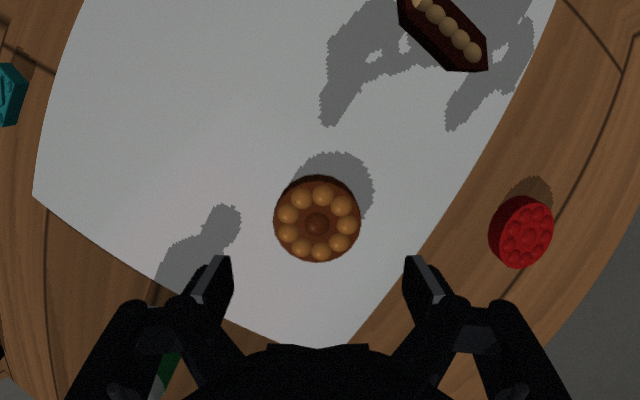

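The wrist view shows the rosette centred between the open fingers at (317,219), and the TCP line projects to row 220. The red disc is well clear at (522,232). Descending to grip.

```bash
python3 -m inch '[{"claw":8.5,"tx":0,"ty":0,"tz":-3,"rx":0,"ry":0,"rz":0},{"claw":8.5,"tx":0,"ty":0,"tz":-3,"rx":0,"ry":0,"rz":0},{"claw":8.5,"tx":0,"ty":0,"tz":-1.6,"rx":0,"ry":0,"rz":0},{"claw":8.5,"tx":0,"ty":0,"tz":0,"rx":0,"ry":0,"rz":0},{"claw":5,"tx":0,"ty":0,"tz":0,"rx":0,"ry":0,"rz":0},{"claw":5,"tx":0,"ty":0,"tz":0,"rx":0,"ry":0,"rz":0},{"claw":5,"tx":0,"ty":0,"tz":0,"rx":0,"ry":0,"rz":0},{"claw":5,"tx":0,"ty":0,"tz":0,"rx":0,"ry":0,"rz":0},{"claw":5,"tx":0,"ty":0,"tz":0,"rx":0,"ry":0,"rz":0}]' 40
```

```text
time: 10.48
eef_pos: [640.6, -258.2, -14.4]
ee_rot: [0.001, 0.507, 0.862, 0.0]
force: [-1.3, -0.2, 7.1]
finger_gap: 60.3
gripper_force: 43.7
```

```bash
python3 -m inch '[{"claw":5,"tx":0,"ty":0,"tz":2,"rx":0,"ry":0,"rz":0},{"claw":5,"tx":0,"ty":0,"tz":4,"rx":0,"ry":0,"rz":0},{"claw":5,"tx":-0.25,"ty":4.3,"tz":0,"rx":0,"ry":0,"rz":0},{"claw":5,"tx":-0.25,"ty":4.3,"tz":0,"rx":0,"ry":0,"rz":0},{"claw":5,"tx":-0.25,"ty":4.3,"tz":0,"rx":0,"ry":0,"rz":0},{"claw":5,"tx":-0.25,"ty":4.3,"tz":0,"rx":0,"ry":0,"rz":0},{"claw":5,"tx":-0.25,"ty":4.3,"tz":0,"rx":0,"ry":0,"rz":0},{"claw":5,"tx":-0.25,"ty":4.3,"tz":0,"rx":0,"ry":0,"rz":0},{"claw":5,"tx":-0.25,"ty":4.3,"tz":0,"rx":0,"ry":0,"rz":0},{"claw":5,"tx":-0.24,"ty":4.34,"tz":0,"rx":0,"ry":0,"rz":0},{"claw":5,"tx":0,"ty":0,"tz":-2,"rx":0,"ry":0,"rz":0},{"claw":5,"tx":0,"ty":0,"tz":0,"rx":0,"ry":0,"rz":0}]'
python3 -m inch '[{"claw":5,"tx":0,"ty":0,"tz":-1.5,"rx":0,"ry":0,"rz":0},{"claw":5,"tx":0,"ty":0,"tz":0,"rx":0,"ry":0,"rz":0}]'
```

```text
time: 11.98
eef_pos: [618.3, 87.2, 23.4]
ee_rot: [-0.001, 0.507, 0.862, -0.001]
force: [0.5, 0.1, -0.5]
finger_gap: 60.2
gripper_force: 43.4
time: 12.22
eef_pos: [618.5, 86.0, 7.6]
ee_rot: [-0.001, 0.508, 0.861, -0.001]
force: [-0.3, 0.6, -1.1]
finger_gap: 60.5
gripper_force: 43.4
```

```bash
python3 -m inch '[{"claw":5,"tx":0,"ty":0,"tz":-1,"rx":0,"ry":0,"rz":0},{"claw":5,"tx":0,"ty":0,"tz":0,"rx":0,"ry":0,"rz":0},{"claw":8,"tx":0,"ty":0,"tz":0,"rx":0,"ry":0,"rz":0},{"claw":8,"tx":0,"ty":0,"tz":0,"rx":0,"ry":0,"rz":0},{"claw":8,"tx":0,"ty":0,"tz":0,"rx":0,"ry":0,"rz":0},{"claw":8,"tx":0,"ty":0,"tz":4,"rx":0,"ry":0,"rz":0},{"claw":6,"tx":0.59,"ty":-3.62,"tz":3,"rx":0,"ry":0,"rz":0.17},{"claw":6,"tx":0.59,"ty":-3.62,"tz":0,"rx":0,"ry":0,"rz":0.17},{"claw":6,"tx":0.59,"ty":-3.62,"tz":0,"rx":0,"ry":0,"rz":0.17},{"claw":6,"tx":0.59,"ty":-3.62,"tz":0,"rx":0,"ry":0,"rz":0.17},{"claw":6,"tx":0.6,"ty":-3.6,"tz":0,"rx":0,"ry":0,"rz":0.17},{"claw":6,"tx":0,"ty":0,"tz":0,"rx":0,"ry":0,"rz":0}]'
python3 -m inch '[{"claw":6,"tx":0,"ty":0,"tz":0,"rx":0,"ry":0,"rz":0}]'
python3 - <<'E'
from w import *
s=get_state();f=grab_frame("wrist");print(s["eef_pos"],s["joint_positions"]);cv2.imwrite("pics/w6.png",f["image"][:,:,::-1])
E
python3 w.py 12
```

```text
time: 13.72
eef_pos: [649.2, -96.5, 68.5]
ee_rot: [0.0, 0.108, 0.994, -0.0]
force: [0.2, 0.2, -0.6]
finger_gap: 60.0
gripper_force: 0.0
time: 13.85
eef_pos: [648.6, -93.7, 68.4]
ee_rot: [-0.0, 0.108, 0.994, 0.0]
force: [-0.2, 0.1, -0.5]
finger_gap: 60.1
gripper_force: 0.0
[648.62874651 -93.69440483  68.36603709] [-1.43712819e-01  5.01330230e-01 -1.07659347e-01  9.62256141e-01
  4.78149855e-04  7.20925429e-02]
[577. 235.] cen [746.1 219.7] rect [726.5 194.2] [278.   69.2] 72.9
[315. 206.] cen [646.  -95.4] rect [642.4 -94.8] [35.6 75.9] 77.9
[631. 141.] cen [647.2 256.9] rect [647.1 256.8] [53.  41.9] 80.5
[515. 129.] cen [618.2  85.3] rect [618.1  86.4] [101.3 108. ] 13.4
[ 14. 158.] cen [ 548.2 -417.7] rect [ 496.1 -430.4] [137.9 260.4] 82.8
[617.   9.] cen [503.  261.4] rect [506.3 267.2] [ 30.9 108. ] 7.7
[257.  10.] cen [ 495.1 -106.1] rect [ 499.2 -107.6] [63.1 30.4] 72.7
```

View pics/w6.png

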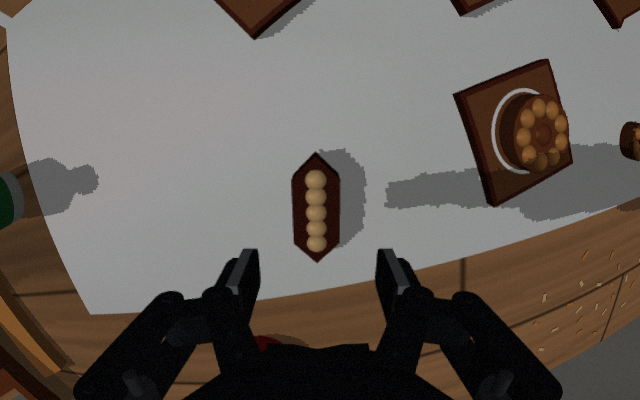

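The bar is aligned between the fingers, rows 152–262 at column 316. I'll check its centre along its length, and recheck the placed pieces from the top camera.

```bash
python3 - <<'E'
from w import *
s=get_state();f=grab_frame("wrist")
Rm=R.from_quat(s["ee_rot"],scalar_first=True).as_matrix()[:2,:2]
for px,z in(([317,152],0),([317,152],22),([317,262],22),([293,208],22),([340,208],22)):
    w=wray(f,s,[px],z)[0];print(px,z,w.round(1),"tool xy",(Rm.T@(w-s["eef_pos"][:2])).round(1))
E
python3 m.py; python3 -c "
from h import *
f=grab_frame('top');cv2.imwrite('pics/t2.png',cv2.resize(f['image'][140:270,180:455,::-1],None,fx=2.9,fy=2.9,interpolation=cv2.INTER_CUBIC))"
```

```text
[317, 152] 0 [606.9 -85.2] tool xy [42.4 -1.3]
[317, 152] 22 [603.6 -84.5] tool xy [45.9 -1.3]
[317, 262] 22 [ 685.9 -102.5] tool xy [-38.5  -1.3]
[293, 208] 22 [ 639.3 -109.9] tool xy [  5.5 -18.5]
[340, 208] 22 [646.5 -77. ] tool xy [ 5.5 15.2]
obj [362. 246.] cen [ 409.2 -124.3] rect [ 419.2 -125.6] [151.7  71.8] 89.8 axis 86.4
obj [221. 238.] cen [435.1 279.4] rect [439.3 275.3] [95.1 42. ] 42.5 axis 42.9
obj [229. 231.] cen [457.5 255.6] rect [457.6 255.6] [75.9 33.6] 42.1 axis 42.4
obj [291. 230.] cen [458.9  77.8] rect [459.  78.] [94.2 93.8] 20.7 axis 15.8
obj [237. 224.] cen [478.6 231.2] rect [475.8 235.2] [95.1 40.1] 41.3 axis 41.8
obj [398. 229.] cen [ 464.7 -232.1] rect [ 464.2 -231.5] [  7.6 162.7] 87.4 axis -2.6
obj [226. 165.] cen [650.4 266.4] rect [650.2 266.5] [41.8 37.8] 40.6 axis 37.9
obj [288. 175.] cen [619.7  86.7] rect [619.9  86.8] [94.4 94.1] 13.2 axis -0.8
obj [350. 176.] cen [596.6 -77.1] rect [577.2 -55.2] [156.5 382. ] 58.7 axis -23.1
chalk [291. 230.] cen [459.   77.4] rect [458.9  77.2] [62.8 60.9] 77.4 axis 81.8
chalk [288. 173.] cen [620.2  87.4] rect [618.8  86.3] [76.6 76.6] 13.2 axis 49.5
```

View pics/t2.png

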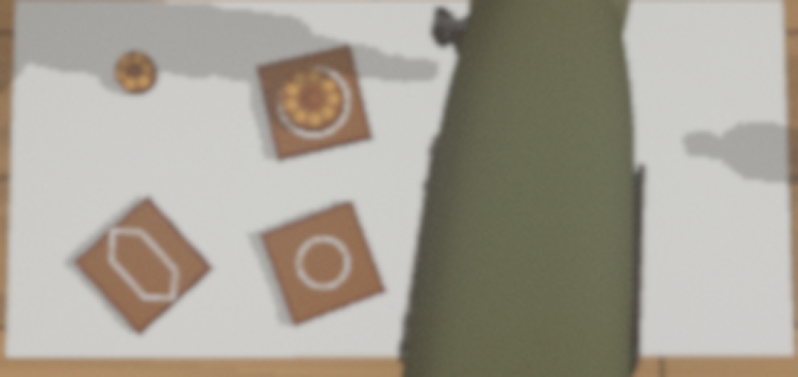

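The top view shows the big rosette inside its chalk ring at (310,98), offset about 3 mm after parallax, which is within tolerance. Now gripping the bar, with the TCP higher because the tips swing farther forward at this narrower gap.

```bash
python3 -m inch '[{"claw":6,"tx":-0.2,"ty":0,"tz":-3,"rx":0,"ry":0,"rz":0},{"claw":6,"tx":0,"ty":0,"tz":-3,"rx":0,"ry":0,"rz":0},{"claw":6,"tx":0,"ty":0,"tz":-1.95,"rx":0,"ry":0,"rz":0},{"claw":6,"tx":0,"ty":0,"tz":0,"rx":0,"ry":0,"rz":0},{"claw":2.5,"tx":0,"ty":0,"tz":0,"rx":0,"ry":0,"rz":0},{"claw":2.5,"tx":0,"ty":0,"tz":0,"rx":0,"ry":0,"rz":0},{"claw":2.5,"tx":0,"ty":0,"tz":0,"rx":0,"ry":0,"rz":0},{"claw":2.5,"tx":0,"ty":0,"tz":0,"rx":0,"ry":0,"rz":0},{"claw":2.5,"tx":0,"ty":0,"tz":0,"rx":0,"ry":0,"rz":0},{"claw":2.5,"tx":0,"ty":0,"tz":0,"rx":0,"ry":0,"rz":0}]' 40
```

```text
time: 15.35
eef_pos: [648.2, -94.2, -9.5]
ee_rot: [0.001, 0.107, 0.994, 0.0]
force: [-0.1, 0.9, 6.7]
finger_gap: 32.9
gripper_force: 40.8
```

```bash
python3 -m inch '[{"claw":2.5,"tx":0,"ty":0,"tz":3,"rx":0,"ry":0,"rz":0},{"claw":2.5,"tx":0,"ty":0,"tz":4,"rx":0,"ry":0,"rz":0},{"claw":2.5,"tx":-2.1,"ty":3.88,"tz":0,"rx":0,"ry":0,"rz":0.1055},{"claw":2.5,"tx":-2.1,"ty":3.88,"tz":0,"rx":0,"ry":0,"rz":0.1055},{"claw":2.5,"tx":-2.1,"ty":3.88,"tz":0,"rx":0,"ry":0,"rz":0.1055},{"claw":2.5,"tx":-2.1,"ty":3.88,"tz":0,"rx":0,"ry":0,"rz":0.1055},{"claw":2.5,"tx":-2.1,"ty":3.88,"tz":0,"rx":0,"ry":0,"rz":0.1055},{"claw":2.5,"tx":-2.1,"ty":3.88,"tz":0,"rx":0,"ry":0,"rz":0.1055},{"claw":2.5,"tx":-2.1,"ty":3.88,"tz":0,"rx":0,"ry":0,"rz":0.1055},{"claw":2.5,"tx":-2.1,"ty":3.88,"tz":0,"rx":0,"ry":0,"rz":0.1055},{"claw":2.5,"tx":-2.14,"ty":3.91,"tz":0,"rx":0,"ry":0,"rz":0.1055},{"claw":2.5,"tx":0,"ty":0,"tz":0,"rx":0,"ry":0,"rz":0}]'
python3 -m inch '[{"claw":2.5,"tx":0,"ty":0,"tz":-3.5,"rx":0,"ry":0,"rz":0},{"claw":2.5,"tx":0,"ty":0,"tz":0,"rx":0,"ry":0,"rz":0},{"claw":2.5,"tx":0,"ty":0,"tz":0,"rx":0,"ry":0,"rz":0}]'
python3 -c "
from w import *
s=get_state();f=grab_frame('wrist');print(s['joint_positions'].round(2));cv2.imwrite('pics/w7.png',f['image'][:,:,::-1])
Rm=R.from_quat(s['ee_rot'],scalar_first=True).as_matrix();print(Rm[:2,:2].round(3))"
```

```text
time: 16.85
eef_pos: [456.1, 257.6, 59.2]
ee_rot: [0.0, -0.361, 0.932, 0.0]
force: [0.1, -0.7, 0.0]
finger_gap: 32.8
gripper_force: 40.1
time: 17.23
eef_pos: [457.9, 254.9, 24.6]
ee_rot: [-0.0, -0.359, 0.933, -0.0]
force: [0.0, 0.4, 0.9]
finger_gap: 32.7
gripper_force: 40.1
[ 0.51  0.33 -0.49  0.75 -0.   -0.23]
[[-0.743 -0.67 ]
 [-0.67   0.743]]
```

View pics/w7.png

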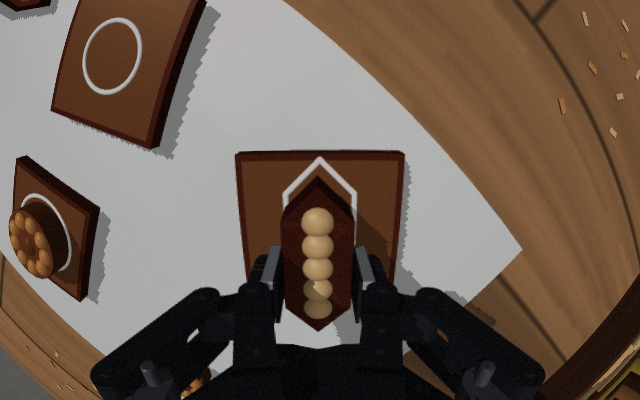

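```bash
python3 -c "
from w import *
s=get_state();f=grab_frame('wrist')
Rm=R.from_quat(s['ee_rot'],scalar_first=True).as_matrix()[:2,:2]
for px,z in(([318,178],35),([318,331],57),([320,157],15),([284,195],15),([356,195],15)):
    w=wray(f,s,[px],z)[0];print(px,z,(Rm.T@(w-s['eef_pos'][:2])).round(1))"
```

```text
[318, 178] 35 [42.2 -0.3]
[318, 331] 57 [-38.3  -0.3]
[320, 157] 15 [49.5  0.8]
[284, 195] 15 [ 27.1 -20.2]
[356, 195] 15 [27.1 21.9]
```

The bar is parallel with the chalk and about 1.5 mm short along its length, so I'll nudge it, place it, and go on to the small rosette.

```bash
python3 -m inch '[{"claw":2.5,"tx":-0.15,"ty":0,"tz":-1,"rx":0,"ry":0,"rz":0},{"claw":2.5,"tx":0,"ty":0,"tz":-1,"rx":0,"ry":0,"rz":0},{"claw":2.5,"tx":0,"ty":0,"tz":0,"rx":0,"ry":0,"rz":0},{"claw":5.5,"tx":0,"ty":0,"tz":0,"rx":0,"ry":0,"rz":0},{"claw":5.5,"tx":0,"ty":0,"tz":0,"rx":0,"ry":0,"rz":0},{"claw":5.5,"tx":0,"ty":0,"tz":0,"rx":0,"ry":0,"rz":0},{"claw":7,"tx":0,"ty":0,"tz":4,"rx":0,"ry":0,"rz":0},{"claw":7,"tx":3.89,"ty":0.22,"tz":2.5,"rx":0,"ry":0,"rz":0},{"claw":7,"tx":3.89,"ty":0.22,"tz":0,"rx":0,"ry":0,"rz":0},{"claw":7,"tx":3.89,"ty":0.22,"tz":0,"rx":0,"ry":0,"rz":0},{"claw":7,"tx":3.89,"ty":0.22,"tz":0,"rx":0,"ry":0,"rz":0},{"claw":7,"tx":3.89,"ty":0.22,"tz":0,"rx":0,"ry":0,"rz":0}]'
python3 -m inch '[{"claw":7,"tx":0,"ty":0,"tz":0,"rx":0,"ry":0,"rz":0},{"claw":7,"tx":0,"ty":0,"tz":0,"rx":0,"ry":0,"rz":0}]'
python3 w.py 12; python3 m.py | grep -v chalk
python3 -c "
from w import *
s=get_state();f=grab_frame('wrist');Rm=R.from_quat(s['ee_rot'],scalar_first=True).as_matrix()[:2,:2];print(s['eef_pos'],Rm)"
```

```text
time: 18.82
eef_pos: [651.6, 266.5, 68.8]
ee_rot: [-0.0, -0.359, 0.933, 0.0]
force: [0.7, 0.1, -0.0]
finger_gap: 70.1
gripper_force: 0.0
time: 19.08
eef_pos: [649.4, 266.2, 68.3]
ee_rot: [-0.001, -0.359, 0.933, 0.0]
force: [0.4, -0.3, 0.5]
finger_gap: 70.1
gripper_force: 0.0
[318. 209.] cen [648.8 265. ] rect [648.7 265.4] [47.3 42.2] 40.4
[470.  42.] cen [464.1 265.9] rect [462.7 260. ] [ 79.9 103.4] 42.4
[179.  44.] cen [628.2  91.1] rect [620.4  86.2] [ 93.4 103.9] 13.3
obj [350. 234.] cen [448.2 -91.5] rect [448.3 -91.4] [93.8 94.3] 29.2 axis -61.6
obj [291. 230.] cen [458.9  78.1] rect [459.   78.1] [94.2 94. ] 20.6 axis 24.5
obj [288. 175.] cen [619.9  87.1] rect [619.9  87.2] [94.6 93.7] 13.3 axis 12.1
obj [230. 210.] cen [529.7 299.3] rect [545.5 265. ] [328.2 216.2] 1.4 axis 12.1
[649.12651077 266.42109137  68.83146672] [[-0.74138741 -0.67107619]
 [-0.67107637  0.74138817]]
```

The wrist and top cameras agree on the small rosette to within 2 mm. Gripping it.

```bash
python3 -m inch '[{"claw":7,"tx":0,"ty":0,"tz":-3,"rx":0,"ry":0,"rz":0},{"claw":7,"tx":0,"ty":0,"tz":-3,"rx":0,"ry":0,"rz":0},{"claw":7,"tx":0,"ty":0,"tz":-2.1,"rx":0,"ry":0,"rz":0},{"claw":7,"tx":0,"ty":0,"tz":0,"rx":0,"ry":0,"rz":0},{"claw":3.2,"tx":0,"ty":0,"tz":0,"rx":0,"ry":0,"rz":0},{"claw":3.2,"tx":0,"ty":0,"tz":0,"rx":0,"ry":0,"rz":0},{"claw":3.2,"tx":0,"ty":0,"tz":0,"rx":0,"ry":0,"rz":0},{"claw":3.2,"tx":0,"ty":0,"tz":0,"rx":0,"ry":0,"rz":0},{"claw":3.2,"tx":0,"ty":0,"tz":0,"rx":0,"ry":0,"rz":0},{"claw":3.2,"tx":0,"ty":0,"tz":0,"rx":0,"ry":0,"rz":0},{"claw":3.2,"tx":0,"ty":0,"tz":0,"rx":0,"ry":0,"rz":0}]' 40
```

```text
time: 20.6
eef_pos: [651.7, 267.0, -10.0]
ee_rot: [0.001, -0.359, 0.933, 0.0]
force: [-1.3, 0.0, 7.1]
finger_gap: 40.0
gripper_force: 40.8
```

```bash
python3 -m inch '[{"claw":3.2,"tx":0,"ty":0,"tz":3,"rx":0,"ry":0,"rz":0},{"claw":3.2,"tx":0,"ty":0,"tz":4,"rx":0,"ry":0,"rz":0},{"claw":3.2,"tx":-2.39,"ty":-2.36,"tz":0,"rx":0,"ry":0,"rz":0},{"claw":3.2,"tx":-2.39,"ty":-2.36,"tz":0,"rx":0,"ry":0,"rz":0},{"claw":3.2,"tx":-2.39,"ty":-2.36,"tz":0,"rx":0,"ry":0,"rz":0},{"claw":3.2,"tx":-2.39,"ty":-2.36,"tz":0,"rx":0,"ry":0,"rz":0},{"claw":3.2,"tx":-2.39,"ty":-2.36,"tz":0,"rx":0,"ry":0,"rz":0},{"claw":3.2,"tx":-2.39,"ty":-2.36,"tz":0,"rx":0,"ry":0,"rz":0},{"claw":3.2,"tx":-2.38,"ty":-2.36,"tz":0,"rx":0,"ry":0,"rz":0},{"claw":3.2,"tx":-2.37,"ty":-2.36,"tz":0,"rx":0,"ry":0,"rz":0},{"claw":3.2,"tx":0,"ty":0,"tz":0,"rx":0,"ry":0,"rz":0},{"claw":3.2,"tx":0,"ty":0,"tz":-3.5,"rx":0,"ry":0,"rz":0}]'
python3 -m inch '[{"claw":3.2,"tx":0,"ty":0,"tz":-1,"rx":0,"ry":0,"rz":0},{"claw":3.2,"tx":0,"ty":0,"tz":-1,"rx":0,"ry":0,"rz":0},{"claw":3.2,"tx":0,"ty":0,"tz":0,"rx":0,"ry":0,"rz":0},{"claw":3.2,"tx":0,"ty":0,"tz":0,"rx":0,"ry":0,"rz":0}]'
```

```text
time: 22.1
eef_pos: [463.8, 78.5, 25.5]
ee_rot: [0.004, -0.359, 0.933, -0.001]
force: [0.6, -0.5, -0.8]
finger_gap: 40.4
gripper_force: 40.4
time: 22.6
eef_pos: [460.1, 77.9, 3.4]
ee_rot: [0.0, -0.359, 0.933, -0.0]
force: [-0.3, -0.8, 0.1]
finger_gap: 39.9
gripper_force: 44.2
```

```bash
python3 -m inch '[{"claw":6.5,"tx":0,"ty":0,"tz":0,"rx":0,"ry":0,"rz":0},{"claw":6.5,"tx":0,"ty":0,"tz":0,"rx":0,"ry":0,"rz":0},{"claw":6.5,"tx":0,"ty":0,"tz":0,"rx":0,"ry":0,"rz":0},{"claw":6.5,"tx":0,"ty":0,"tz":4,"rx":0,"ry":0,"rz":0},{"claw":6.5,"tx":0,"ty":0,"tz":5,"rx":0,"ry":0,"rz":0},{"claw":6.5,"tx":0,"ty":-2,"tz":5,"rx":0,"ry":0,"rz":-0.1},{"claw":6.5,"tx":0,"ty":-4,"tz":4,"rx":0,"ry":0,"rz":-0.1},{"claw":6.5,"tx":0,"ty":-5,"tz":2,"rx":0,"ry":0,"rz":-0.1},{"claw":6.5,"tx":0,"ty":-5,"tz":0,"rx":0,"ry":0,"rz":-0.1},{"claw":6.5,"tx":0,"ty":-5,"tz":0,"rx":0,"ry":0,"rz":-0.1},{"claw":6.5,"tx":0,"ty":-5,"tz":0,"rx":0,"ry":0,"rz":-0.1},{"claw":6.5,"tx":0,"ty":-5,"tz":0,"rx":0,"ry":0,"rz":-0.1}]'
python3 -m inch '[{"claw":6.5,"tx":-1,"ty":-5,"tz":0,"rx":0,"ry":0,"rz":-0.1},{"claw":6.5,"tx":-2,"ty":-5,"tz":0,"rx":0,"ry":0,"rz":-0.1},{"claw":6.5,"tx":-3,"ty":-5,"tz":0,"rx":0,"ry":0,"rz":-0.1},{"claw":6.5,"tx":-3,"ty":-4,"tz":0,"rx":0,"ry":0,"rz":-0.1},{"claw":6.5,"tx":-3,"ty":-4,"tz":0,"rx":0,"ry":0,"rz":-0.1},{"claw":6.5,"tx":-3,"ty":-4,"tz":0,"rx":0,"ry":0,"rz":-0.1},{"claw":6.5,"tx":0,"ty":0,"tz":0,"rx":0,"ry":0,"rz":0},{"claw":6.5,"tx":0,"ty":0,"tz":0,"rx":0,"ry":0,"rz":0}]'
cat >> h.py <<'E'
def final():
    S=8;f=grab_frame("top");im=f["image"][:,:,::-1].copy();hs=cv2.cvtColor(im,cv2.COLOR_BGR2HSV)
    cv2.imwrite("pics/tf.png",cv2.resize(im[140:270,180:455],None,fx=2.9,fy=2.9,interpolation=cv2.INTER_CUBIC))
    T=np.linalg.inv(f["cam_to_world"])
    for n,x,y in(("sq",448.7,-92),("big",619.3,87),("bar",457.5,255.5),("small",459,77.6)):
        for z in(15,36):
            q=f["camera_matrix"]@(T@[x,y,z,1])[:3];print(n,z,((q[:2]/q[2]-[180,140])*2.9).round(1))
E
python3 -c "
from h import *;final()"; python3 m.py
```

```text
time: 24.1
eef_pos: [459.3, -234.0, 203.1]
ee_rot: [0.0, -0.016, 1.0, -0.0]
force: [-0.2, 0.7, 0.9]
finger_gap: 64.9
gripper_force: 0.0
time: 25.1
eef_pos: [309.5, -501.9, 202.7]
ee_rot: [-0.0, 0.279, 0.96, 0.0]
force: [-0.7, -0.1, -0.5]
finger_gap: 64.8
gripper_force: 0.0
sq 15 [493.1 271.1]
sq 36 [494.7 270.1]
big 15 [312.3 100.7]
big 36 [311.4  97.3]
bar 15 [140.9 263.1]
bar 36 [137.5 261.9]
small 15 [321.3 261.1]
small 36 [320.5 260. ]
obj [225. 237.] cen [445.9 270.8] rect [446.2 267.5] [95.1 62.9] 42.2 axis 40.9
obj [350. 234.] cen [448.3 -91.6] rect [448.3 -91.5] [93.9 94.3] 29.1 axis 87.9
obj [291. 230.] cen [459.1  77.8] rect [459.   77.9] [94.3 93.7] 20.8 axis 35.7
obj [237. 224.] cen [478.8 231.2] rect [475.8 235.1] [95.3 39.8] 41.9 axis 42.3
obj [288. 175.] cen [620.   86.9] rect [619.8  87.2] [94.4 93.6] 13.0 axis 13.9
chalk [350. 233.] cen [449.4 -91. ] rect [448.5 -91.1] [73.2 74.8] 28.8 axis -89.9
chalk [291. 232.] cen [457.8  78.2] rect [454.4  75.8] [71.4 64.4] 29.7 axis 52.2
chalk [287. 175.] cen [613.8  84.3] rect [618.8  86.6] [76.7 75.9] 13.0 axis -73.7
```

View pics/tf.png

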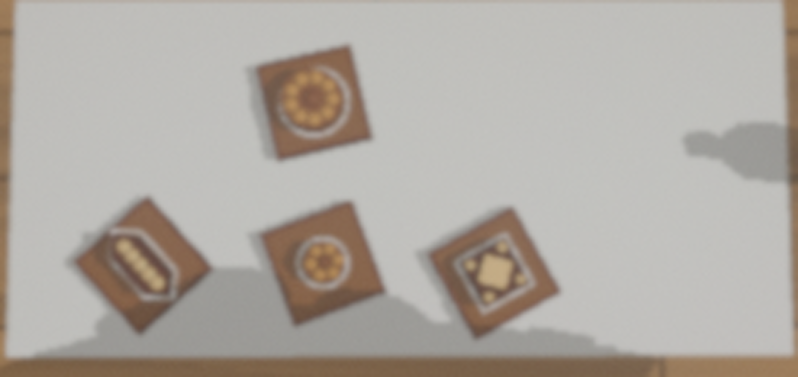

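The final top view shows all four inside their outlines: big (311,98), bar (140,265), small (323,264) and square (494,271). I'll measure the gold and pale centroids before handing in.

Run:
```python
from h import *
im=cv2.imread("pics/tf.png");h=cv2.cvtColor(im,cv2.COLOR_BGR2HSV)
f=grab_frame("top")
for n,x,y,cx,cy in(("sq",448.7,-92,494,271),("big",619.3,87,311,98),("bar",457.5,255.5,140,265),("small",459,77.6,323,262)):
    w=np.zeros(im.shape[:2],bool);cv2.circle(u:=np.zeros(im.shape[:2],np.uint8),(cx,cy),36 if n!="small" else 26,1,-1)
    m=(u>0)&(h[:,:,1]>70)&(h[:,:,2]>115)&(h[:,:,0]>11) if n in("big","small") else (u>0)&(h[:,:,1]>45)&(h[:,:,2]>125)
    p=cv2.findNonZero(m.astype(np.uint8)).reshape(-1,2).astype(np.float32)
    c=np.array(cv2.minEnclosingCircle(p)[0]) if n=="x" else p.mean(0)
    print(n,len(p),c.round(1),"err mm",(ray(f,[c/2.9+[180,140]-.33],38)[0]-[x,y]).round(1), cv2.minAreaRect(p)[1:])
```

```text
sq 2186 [497.1 270.9] err mm [ 0.1 -1.2] ((69.36518096923828, 69.85025787353516), 14.03624439239502)
big 2745 [309.7  95.9] err mm [2.  2.5] ((67.68718719482422, 62.71839141845703), 59.534454345703125)
bar 1863 [141.9 263.2] err mm [-0.4 -3.7] ((64.13900756835938, 71.6744613647461), 28.810794830322266)
small 1236 [322.8 262. ] err mm [-1.2 -1.4] ((39.0, 41.0), 90.0)
```

All four are within about 4 mm of centre, and the arm is clear. Handing in.

```bash
python3 -c "
from workcell import *
print(sign_off())"
```

```text
the job is handed in; nothing more can be done
None
```

All four ornaments are on their panels, face up and released, within about 4 mm of centre in the last camera check; the mug and glue bottle were left alone, and the job was handed in at about 25 s.

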